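Bolt the full food crate into its packing dock

TASK

Lock the full crate into its dock with the sliding bolt: with the fingertips push the bolt's upright pin along its L-shaped slot towards the crate until it stops, then push it sideways round the corner so that it leans over as far as it goes, to the end of the slot. Only push the pin, never pull it up out of its seat; leave the cans, jar and other goods on the table where they stand, and finish clear of everything.

Things in the scene. Friction and masses are not known exactly. Their poses are not given: they have to be found in the camera images.
- dock: Fixed crate dock: dark 12 mm base plate, grey bolt case, black slatted crate of cans (x 125 to 375 mm, y +-180 mm, top 125 mm up). Origin on the table, straight below the pin's start place; +x runs along the bolt and the slot's long leg to the crate, +y to the side of the slot's short leg, z up. Case: x -30 to 85 mm, y -35 to 40 mm, flat top 68 mm above the table.
- slot_start (a point): Start of the slot's long leg, on its centre line, at the level of the case top (dock x 0, y 0, z 68 mm); axes as the dock's. The long leg is 14 mm wide, along dock x; the pin's centre travels x 0 to 62.5 mm in it.
- slot_corner (a point): Where the slot's two legs meet, at the level of the case top (dock x 60, y 0, z 68 mm). The short leg is 16 mm wide (dock x 51.5 to 67.5 mm) and runs from here towards dock +y, to y = 27 mm.
- slot_end (a point): Centre of the leaning pin where it leaves the case top at the end of the short leg (dock x 60, y 19, z 68 mm).
- pin_top (a point): Centre of the pin's top face. The pin: a 10 mm steel rod with a black knob (16 mm across, the top 24 mm of the pin). It turns about the bolt axis (along dock x, at y = 0, 50 mm above the table); this point is 68 mm from that axis, so 118 mm above the table when upright, 97 mm at full lean, then 49 mm to dock +y. Its z axis points up along the pin.
- bolt (a joint): Travel of bolt and pin along the dock's +x, in m: 0 at the start of the slot, 0.0625 fully home against the end. Friction about 2 N, no spring: it stays where it is left. The pin can lean over only when this is above about 0.056, up to there the slot holds it upright.
- turn (a joint): Lean of the pin about the bolt axis towards the dock's +y, in rad: 0 upright (play of about 0.1 either way in the long leg), 0.8 leaning fully over at the end of the short leg. Friction 0.06 N m, no spring: it stays where it is left.
- lift (a joint): How far the pin has been pulled out along its own length, in m: 0 seated. A spring of 8 N (400 N/m more) keeps it seated; above 0.008 counts as pulled up.
- soup_can: Loose food can, 68 mm across, 102 mm high, on the dock's +y side of the bolt case. To be left alone. Origin: centre of its underside.
- tuna_can: Loose flat can, 86 mm across, 42 mm high, on the dock's -y side of the bolt case. To be left alone. Origin: centre of its underside.
- bean_can: Loose food can, 74 mm across, 110 mm high, on the +y side of the dock's free end. To be left alone. Origin: centre of its underside.
- jar: Loose jar with a white lid, 66 mm across, 105 mm high, on the -y side of the dock's free end. To be left alone. Origin: centre of its underside.
- tape_roll: Cardboard-brown roll lying flat, 96 mm across, 48 mm high, on the right. To be left alone. Origin: centre of its underside.
- carton: Standing brown carton, 60 x 100 x 140 mm, on the right. To be left alone. Origin: centre of its underside.
- corn_can: Loose food can, 74 mm across, 110 mm high, on the right. To be left alone. Origin: centre of its underside.

How it is judged:
By the outcome, as a careful person would: the job done as asked, in the order asked, and still so for the second after the job is handed in, with the robot touching nothing.
It also fails if it takes over 51 s, if anything falls off the work surface, if the arm or the gripper's body presses on something with over 40 N, if the wrist force passes 120 N, or if a joint passes its speed limit or range.

ROBOT

A 6-joint arm with a two-finger parallel gripper is mounted at the origin on the work surface. World frame = base frame: x ahead of the robot, y to its left, z up, the work surface at z = 0. Lengths are in m, angles in rad, forces in N, time in s.
With the tool pointing down it reaches from about 0.375 to 0.9 m from the base axis. Payload 3.1 kg.
Tool frame: the origin (TCP) lies midway between the tips of the shut fingers; the grasp point (between the pads) lies 19 mm behind it (manip.hold_point_z is the distance from the TCP to the grasp point, in m); x points along the fingers, y is the direction in which the jaws open and shut, and the axes are right-handed (so a half turn about x gives the same grasp; the last joint's range is limited). The gripper opens to 85 mm and grips with 20 to 120 N. Pads are 22 mm wide; open, the fingers measure 114 mm over their backs; the gripper's body (76 mm by 85 mm) begins 54 mm behind the grasp point. The pads swing forward as they close: fully open they stand 13 mm farther back than shut.
Start: joints at [0.965, 0.527, 1.433, -0, 1.181, -0.178], TCP at [0.259, 0.569, 0.231] pointing down, gripper open.
Joint ranges: [-3.08, 3.08], [-0.75, 2.2], [0.22, 2.44], [-1.43, 4.57], [0, 2.65], [-2.85, 2.85]. Speed limits (rad/s): [2.79, 2.79, 3.14, 3.14, 3.14, 3.14].

INTERFACE

Orientations are given as a unit quaternion [x, y, z, w].
In Python, from station import manip, snapshot gives the robot as it stands.
- The arm moves only by the tool play_rows, never from a script. Its argument "series" is a list of rows, each a list of 4 numbers: the shift along the tool's x, y, z in m, then the turn about the tool's x in degrees. In form: [[tx, ty, tz, spin], ...]. A call has 1 to 20 rows; each row is the pose to reach, as a shift and turn from the pose measured when the call began, along the tool's axes at that moment; what a row does not reach only later rows make up. A row lasts 1/10 s, in which the tool goes at most 50 mm and 8.59 degrees, less where a joint would pass 70% of its speed; a pose out of reach is approached as far as the arm can. A call with a gripper value outside its range is refused whole. "claw" is the opening in per cent of the stroke, from 0 (shut) to 100 (fully open), set as the call begins (left out, the last holds). The fingers move at their own pace and stop on an object; "force" is the grip in N (left out, the last holds). Time passes only in rows, so rows that repeat a pose let the fingers close. It gives the time, the measured TCP pose, the force and the opening at its end, in the units of the state.
- manip.sense(): the state, without advancing time (a new reading comes with each control period).
- snapshot(name): name is "scene" or "top" or "wrist"; returns a dict with "image" (400x640x3 uint8, blue, green, red), "depth" (400x640 float32, m along the optical axis (not along the pixel's ray), 0 where there is no reading), "fov_y" (degrees; the focal length in pixels is half the picture's height over the tangent of half this angle, whatever the lens; pixels are square), "cx", "cy" (the principal point, pixels), "R" (3x3) and "t" (3): a world point X has camera coordinates R X + t. Camera axes: x right, y down, z forward; pixel columns grow to the right and rows downward; lengths in m; the calibration is good to about 2 mm. The wrist camera is an equidistant fisheye: a pixel r from the principal point sees the ray r / f radians off the axis. A picture is of the moment at which its call begins.
- manip.sign_off(): hands the job in, once; it reports no verdict.
The state is a dict: "t": time; "q": joint angles; "qd": joint speeds; "tau": joint torques, N m; "tcp_pos": TCP position; "tool_rot": TCP orientation; "force": force on the tool from outside, world axes, zero at the start; "ft_torque": the same for the moment, N m; "finger_gap": opening from 0.0 (shut) to 1.0 (fully open).
Only numpy, scipy, OpenCV 4.12 (cv2) and the standard library are available. Lean on these libraries where they do the work, as an engineer would, in place of code of your own. Each camera call takes 0.05 s, during which the arm holds its last target.

## Working session

There is one attempt and no reset: what is moved stays moved. The work goes in short steps, Python scripts to look and compute and a tool call to move; the robot and the scene stay as the last step left them, time stands still between calls to the robot, and variables do not carry over. Pictures are saved under pics/ and viewed, and the job is handed in when it is done.

Besides the shell and the picture viewer there is one more tool, called after "Call:" in YAML: its name, and indented under it one key for each argument. play_rows: Moves the arm, as the interface text tells. Its arguments: {"type":"object","properties":{"series":{"type":"array","items":{"type":"array","items":{"type":"number"}}},"claw":{"type":"number"},"force":{"type":"number"}},"required":["series"]}

```bash
mkdir -p pics; ls
cat > h.py <<'E'
import numpy as np,cv2
from station import manip,snapshot
def px2ray(s,u,v,fish=False):
    f=200/np.tan(np.radians(s['fov_y']/2)); d=np.array([(u-s['cx'])/f,(v-s['cy'])/f,1.])
    if fish:
        r=np.hypot(d[0],d[1]); d=np.array([d[0]/r*np.sin(r),d[1]/r*np.sin(r),np.cos(r)])
    R=np.array(s['R']);t=np.array(s['t']); return -R.T@t, R.T@d
def onplane(s,u,v,z,**k):
    o,d=px2ray(s,u,v,**k); return o+d*(z-o[2])/d[2]
def cloud(s):
    f=200/np.tan(np.radians(s['fov_y']/2)); v,u=np.mgrid[0:400,0:640]; Z=s['depth']
    P=np.stack([(u-s['cx'])/f*Z,(v-s['cy'])/f*Z,Z],-1); return (P-np.array(s['t']))@np.array(s['R'])
E
python3 - <<'E'
from h import *
import pickle
print(manip.sense())
for n in("scene","top"):
    s=snapshot(n); cv2.imwrite(f"pics/{n}0.png",s['image']); pickle.dump({k:s[k] for k in s},open(f"{n}0.pkl","wb"))
    print(n,s['fov_y'],s['cx'],s['cy'],-np.array(s['R']).T@s['t'])
E
```

```text
pics
{'t': 0.0, 'q': array([ 9.64506249e-01,  5.28455680e-01,  1.43392587e+00,  1.15265161e-05,
        1.18140769e+00, -1.78503663e-01]), 'qd': array([ 0.00074962, -0.0005462 ,  0.00214971,  0.00115604,  0.00031621,
        0.00103947]), 'tau': array([-1.28343429e-03, -4.42354703e+01, -1.78021288e+01, -4.14565029e-04,
        8.52497178e-03, -2.95674099e-06]), 'tcp_pos': array([0.25883561, 0.5680818 , 0.23033258]), 'tool_rot': array([ 0.14938   ,  0.6912929 , -0.15081229,  0.69069197]), 'force': array([0.18458321, 0.61041066, 0.59530025]), 'ft_torque': array([ 0.02775736,  0.00531837, -0.00915343]), 'finger_gap': 1.001041837132392}
scene 42.02450698395136 320.6054924767423 204.66006919858302 [ 1.28659551 -0.46921957  1.02346705]
top 46.20332903236893 321.69018925561824 199.84512443881246 [ 0.33836046 -0.17527342  1.16477516]
```

View pics/scene0.png

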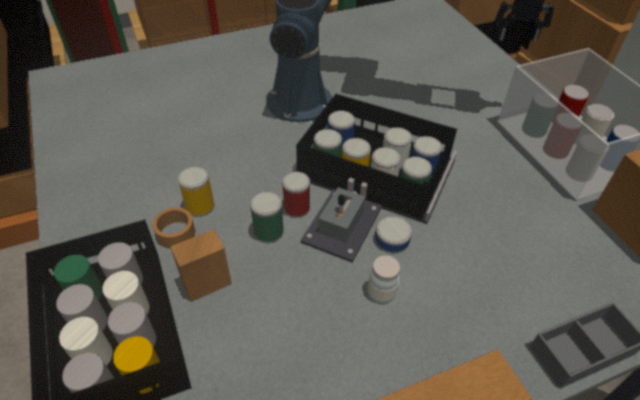

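View pics/top0.png

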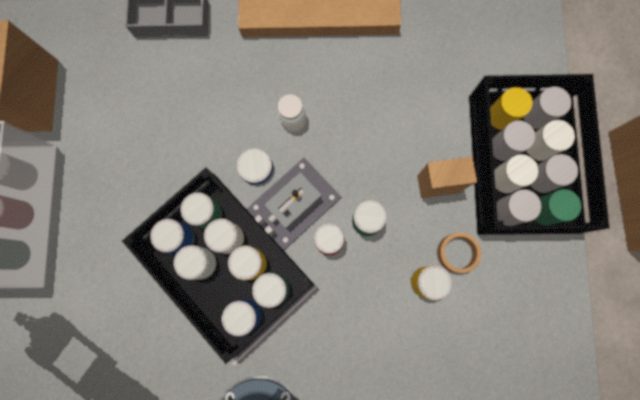

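Run:
```python
from h import *
a=cv2.imread("pics/top0.png")[140:260,230:390]; b=cv2.imread("pics/scene0.png")[160:270,290:430]
cv2.imwrite("pics/topz.png",cv2.resize(a,None,fx=5,fy=5,interpolation=2))
cv2.imwrite("pics/scz.png",cv2.resize(b,None,fx=5,fy=5,interpolation=2))
```

```text
(no output)
```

View pics/topz.png

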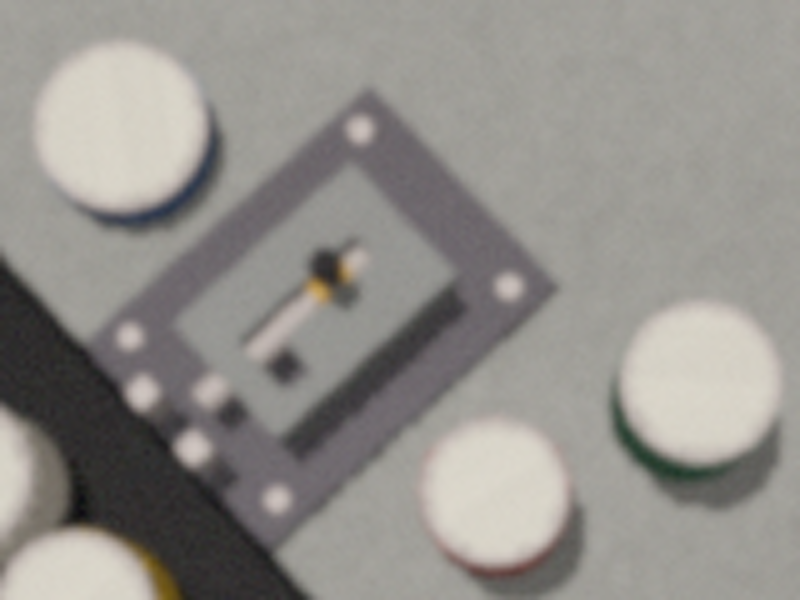

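View pics/scz.png

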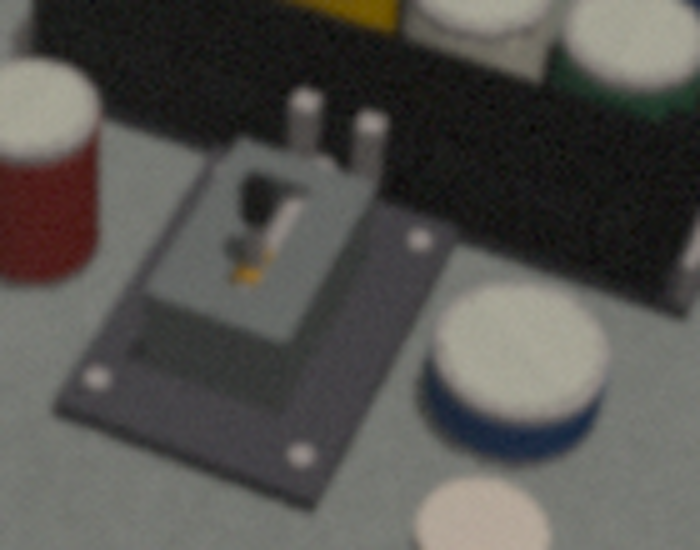

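Run:
```python
from h import *
import pickle
s=pickle.load(open("top0.pkl","rb")); sc=pickle.load(open("scene0.pkl","rb"))
g=lambda x,y:(230+(x+.5)/5-.5,140+(y+.5)/5-.5)
pts={(-30,-35):(352,165),(-30,40):(460,275),(85,40):(285,437),(85,-35):(175,325)}
A=np.array(list(pts))/1e3; W=np.array([onplane(s,*g(*p),.068)[:2] for p in pts.values()])
Ac=A-A.mean(0);Wc=W-W.mean(0); th=np.arctan2((Ac[:,0]*Wc[:,1]-Ac[:,1]*Wc[:,0]).sum(),(Ac*Wc).sum())
R=np.array([[np.cos(th),-np.sin(th)],[np.sin(th),np.cos(th)]]); o=W.mean(0)-R@A.mean(0)
print("th",th,"o",o,"\nres",(W-(A@R.T+o))*1e3)
print("pin top",onplane(s,*g(325,263),.118), R.T@(onplane(s,*g(325,263),.118)[:2]-o)*1e3)
# scene pin top: zoom (260,185)?
p=onplane(sc,290+262/5,160+187/5,.118); print("scene",p,R.T@(p[:2]-o)*1e3)
C=cloud(s); m=(C[...,2]>.06)&(C[...,2]<.076)
n,l,st,ce=cv2.connectedComponentsWithStats(m.astype(np.uint8)); 
u=int(g(300,340)[0]);v=int(g(300,340)[1]);print(C[v,u])
P=C[l==l[v,u]][:,:2]; print(len(P),cv2.minAreaRect(P.astype(np.float32)))
for k,(x,y,z) in dict(tuna=(124,127,.042),soup=(495,492,.102),bean=(700,382,.110)).items():
    p=onplane(s,*g(x,y),z);print(k,p,R.T@(p[:2]-o)*1e3)
p=onplane(s,290,101,.105);print("jar",p,R.T@(p[:2]-o)*1e3)
# scene knob depth
Cs=cloud(sc);q=Cs[185:215,330:355].reshape(-1,3);q=q[(q[:,2]>.09)&(q[:,2]<.13)];d=(q[:,:2]-o)@R*1e3;print("knob scene depth",len(q),q.mean(0),d.mean(0) if len(q) else 0)
q=C[185:200,285:305].reshape(-1,3);q=q[(q[:,2]>.09)&(q[:,2]<.13)];print("knob top depth",len(q),q.mean(0),((q[:,:2]-o)@R*1e3).mean(0))
```

```text
th 2.320662859938441 o [ 0.54184714 -0.10433592] 
res [[-1.26027903  0.47777074]
 [-0.47859857  0.18400003]
 [ 1.37594114 -1.06948941]
 [ 0.36293646  0.40771864]]
pin top [ 0.52988706 -0.09303997  0.118     ] [16.41743437  1.05349399]
scene [ 0.53225332 -0.09127448  0.118     ] [16.09667916 -1.8813382 ]
[ 0.50359405 -0.07588182  0.06765441]
1303 ((0.5226107239723206, -0.0835077315568924), (0.07599205523729324, 0.114863820374012), 42.256622314453125)
tuna [0.61303228 0.0123528  0.042     ] [  36.8748501  -131.62000395]
soup [ 0.42645575 -0.16921958  0.102     ] [ 31.16341488 128.66197108]
bean [ 0.47476876 -0.26250147  0.11      ] [-70.02569167 156.88292592]
jar [ 0.75280082 -0.08052932  0.105     ] [-126.35241712 -170.59682316]
knob scene depth 62 [ 0.53243862 -0.09572733  0.11179146] [12.71188417  1.01785518]
knob top depth 45 [ 0.5293279  -0.09274622  0.11481116] [17.01347839  1.26246947]
```

```bash
cat >> h.py <<'E'
from scipy.spatial.transform import Rotation as Ro
TH=2.3207; O=np.array([0.54185,-0.10434])
Rd=np.array([[np.cos(TH),-np.sin(TH)],[np.sin(TH),np.cos(TH)]])
def d2w(x,y,z): return np.r_[Rd@(np.array([x,y])/1e3)+O,z/1e3]
def w2d(p): return np.r_[Rd.T@(np.array(p)[:2]-O)*1e3,np.array(p)[2]*1e3]
def shift(x,y,z):
    s=manip.sense(); T=Ro.from_quat(s['tool_rot']).as_matrix(); return T.T@(d2w(x,y,z)-s['tcp_pos'])
def stat():
    s=manip.sense(); T=Ro.from_quat(s['tool_rot']).as_matrix(); D=np.eye(3);D[:2,:2]=Rd
    print("t",s['t'],"dock mm",w2d(s['tcp_pos']).round(1),"F dock",(D.T@s['force']).round(2),"gap",round(s['finger_gap'],3))
    print("tool axes in dock (cols x,y,z)\n",(D.T@T).round(3)); return s
E
python3 - <<'E'
from h import *
s=stat(); T=Ro.from_quat(s['tool_rot']).as_matrix(); D=np.eye(3);D[:2,:2]=Rd
A=D.T@T; a=np.degrees(np.arctan2(A[1,2],A[0,2]));print("tool z angle in dock",a)
print(shift(-35,0,200)); print(d2w(60,0,68),d2w(60,19,68))
for z in((-7,0),(67,0),(60,19)): print(z)
E
```

```text
t 0.1 dock mm [ 684.9 -251.3  230.4] F dock [-0.37 -0.76 -0.72] gap 1.002
tool axes in dock (cols x,y,z)
 [[-0.     0.383 -0.924]
 [ 0.002 -0.924 -0.383]
 [-1.    -0.002 -0.   ]]
tool z angle in dock -157.47703498106137
[ 0.03121828 -0.50783316  0.5687858 ]
[ 0.5009559  -0.06043473  0.068     ] [ 0.48705257 -0.07338453  0.068     ]
(-7, 0)
(67, 0)
(60, 19)
```

Call:
play_rows:
  claw: 0
  force: 20
  series:
    - [0,-0.013,0.015,2]
    - [0,-0.04,0.045,5]
    - [0,-0.07,0.078,8]
    - [0,-0.1,0.112,11]
    - [0,-0.133,0.149,14]
    - [0,-0.166,0.186,17]
    - [0,-0.2,0.224,20]
    - [0,-0.233,0.261,22.5]
    - [0,-0.266,0.298,22.5]
    - [0,-0.3,0.336,22.5]
    - [0,-0.333,0.373,22.5]
    - [0,-0.366,0.41,22.5]
    - [0,-0.4,0.448,22.5]
    - [0,-0.43,0.482,22.5]
    - [0,-0.46,0.515,22.5]
    - [0,-0.482,0.54,22.5]
    - [0,-0.498,0.558,22.5]
    - [0,-0.508,0.569,22.5]
    - [0,-0.508,0.569,22.5]
    - [0,-0.508,0.569,22.5]

```text
t: 2.1
tcp_pos: [0.565, -0.1292, 0.2308]
tool_rot: [0.281, 0.649, -0.282, 0.648]
force: [0.1, 0.7, -0.1]
finger_gap: -0.001
```

Run:
```python
from h import *
stat(); import pickle
s=snapshot("wrist"); cv2.imwrite("pics/w1.png",s['image']); pickle.dump(dict(s),open("w1.pkl","wb"))
def proj(P):
    c=np.array(s['R'])@P+s['t']; f=200/np.tan(np.radians(s['fov_y']/2)); r=np.hypot(c[0],c[1]); a=np.arctan2(r,c[2])
    return s['cx']+f*a*c[0]/r, s['cy']+f*a*c[1]/r
for p in [(-30,-35,68),(-30,40,68),(85,40,68),(85,-35,68),(16,0,118),(0,0,118),(60,27,68)]: print(p,np.round(proj(d2w(*p)),1))
```

```text
t 2.1 dock mm [-3.400e+01 -1.000e-01  2.308e+02] F dock [ 0.44 -0.58 -0.06] gap -0.001
tool axes in dock (cols x,y,z)
 [[ 0.002  0.    -1.   ]
 [ 0.002 -1.    -0.   ]
 [-1.    -0.002 -0.002]]
(-30, -35, 68) [348.6 183.1]
(-30, 40, 68) [275.1 183.1]
(85, 40, 68) [273.   68.9]
(85, -35, 68) [350.5  68.8]
(16, 0, 118) [314.3 143.6]
(0, 0, 118) [314.3 162.6]
(60, 27, 68) [286.5  93.6]
```

View pics/w1.png

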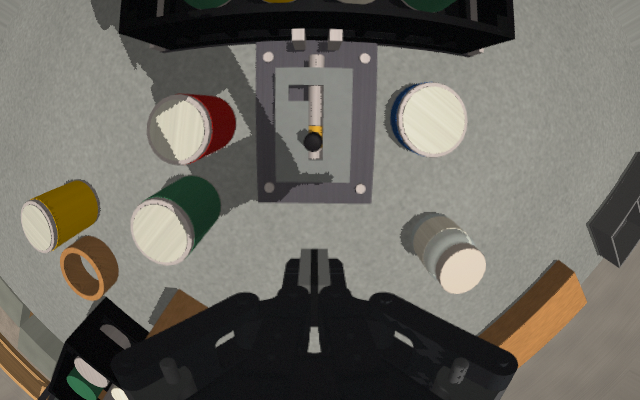

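Call:
play_rows:
  series:
    - [0.02,0,0,0]
    - [0.05,0,0,0]
    - [0.08,0,0,0]
    - [0.11,0,0,0]
    - [0.127,0,0,0]
    - [0.135,0,0,0]
    - [0.135,0,0,0]
    - [0.135,0,0,0]

```text
t: 2.95
tcp_pos: [0.5651, -0.1283, 0.0968]
tool_rot: [0.281, 0.649, -0.282, 0.648]
force: [0.0, -0.1, -0.6]
finger_gap: 0.004
```

Run:
```python
from h import *
stat(); print(shift(0,0,96))
s=snapshot("wrist"); cv2.imwrite("pics/w2.png",s['image'])
s=snapshot("scene"); cv2.imwrite("pics/s2.png",cv2.resize(s['image'][120:280,260:460],None,fx=4,fy=3.75,interpolation=2))
```

```text
t 2.95 dock mm [-33.4  -0.6  96.8] F dock [-0.06  0.05 -0.57] gap 0.004
tool axes in dock (cols x,y,z)
 [[ 0.     0.002 -1.   ]
 [ 0.002 -1.    -0.002]
 [-1.    -0.002 -0.   ]]
[ 0.00077815 -0.00057086 -0.03336809]
```

View pics/w2.png

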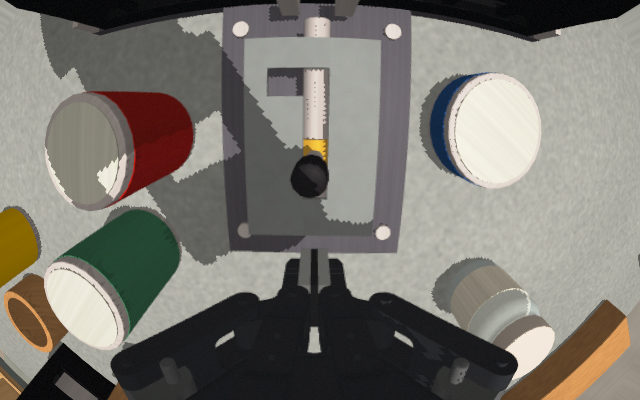

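View pics/s2.png

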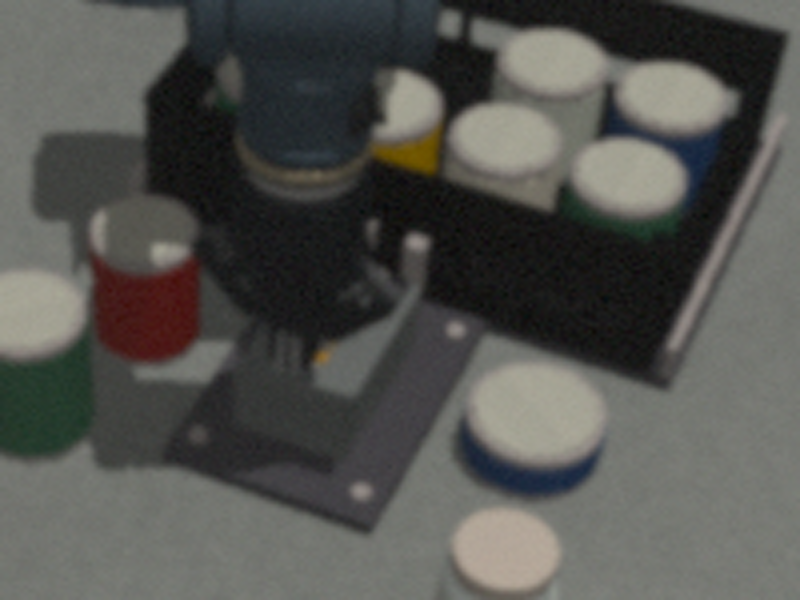

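Call:
play_rows:
  series:
    - [0,0,-0.01,0]
    - [0,0,-0.02,0]
    - [0,0,-0.028,0]
    - [0,-0.001,-0.034,0]
    - [0,-0.001,-0.04,0]
    - [0,-0.001,-0.045,0]
    - [0,-0.001,-0.05,0]
    - [0,-0.001,-0.055,0]
    - [0,-0.001,-0.06,0]
    - [0,-0.001,-0.065,0]
    - [0,-0.001,-0.068,0]
    - [0,-0.001,-0.07,0]
    - [0,-0.001,-0.07,0]

```text
t: 4.35
tcp_pos: [0.5162, -0.0779, 0.0971]
tool_rot: [0.281, 0.649, -0.282, 0.648]
force: [1.7, -1.1, 1.6]
finger_gap: 0.001
```

Run:
```python
from h import *
stat()
s=snapshot("wrist"); cv2.imwrite("pics/w3.png",s['image'])
```

```text
t 4.35 dock mm [36.8  0.7 97.1] F dock [-2.01 -0.49  1.6 ] gap 0.001
tool axes in dock (cols x,y,z)
 [[ 0.     0.002 -1.   ]
 [ 0.002 -1.    -0.002]
 [-1.    -0.002 -0.   ]]
```

View pics/w3.png

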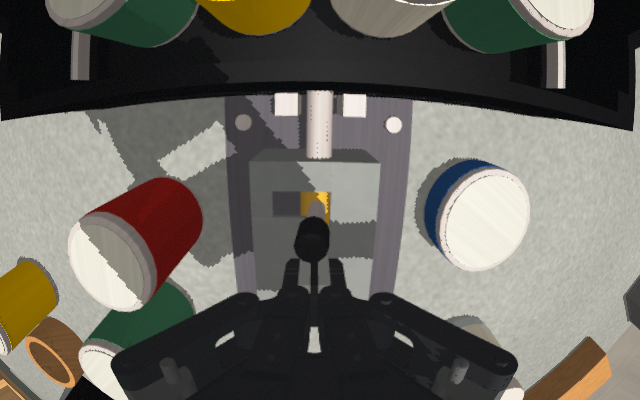

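Call:
play_rows:
  series:
    - [0,0,-0.002,0]
    - [0,0,-0.004,0]
    - [0,0,-0.006,0]
    - [0,0,-0.006,0]

```text
t: 4.8
tcp_pos: [0.5117, -0.0733, 0.0969]
tool_rot: [0.281, 0.649, -0.282, 0.648]
force: [1.0, -0.1, 0.8]
finger_gap: -0.001
```

```bash
python3 -c "
from h import *
stat()"
```

```text
t 4.8 dock mm [43.3  0.9 96.9] F dock [-0.7  -0.65  0.76] gap -0.001
tool axes in dock (cols x,y,z)
 [[ 0.001  0.002 -1.   ]
 [ 0.002 -1.    -0.002]
 [-1.    -0.002 -0.001]]
```

Call:
play_rows:
  series:
    - [0,0,-0.001,0]
    - [0,0,-0.002,0]
    - [0,0,-0.003,0]
    - [0,0,-0.003,0]

```text
t: 5.2
tcp_pos: [0.5109, -0.0722, 0.0971]
tool_rot: [0.281, 0.648, -0.282, 0.649]
force: [3.5, -4.9, -0.8]
finger_gap: -0.003
```

```bash
python3 -c "
from h import *
stat()
s=snapshot('wrist'); cv2.imwrite('pics/w4.png',s['image'])"
```

```text
t 5.2 dock mm [44.6  0.7 97.1] F dock [-5.96  0.72 -0.78] gap -0.003
tool axes in dock (cols x,y,z)
 [[-0.002  0.002 -1.   ]
 [ 0.002 -1.    -0.002]
 [-1.    -0.002  0.002]]
```

View pics/w4.png

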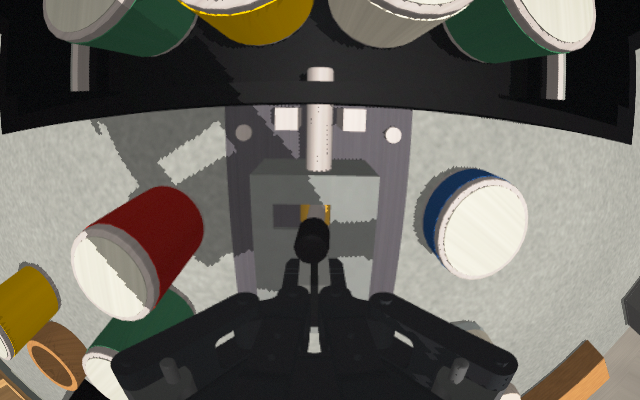

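Call:
play_rows:
  series:
    - [0,0,-0.002,0]
    - [0,0,-0.003,0]
    - [0,0,-0.003,0]

```text
t: 5.55
tcp_pos: [0.5109, -0.0719, 0.0972]
tool_rot: [0.28, 0.646, -0.282, 0.651]
force: [4.8, -6.9, -3.3]
finger_gap: 0.002
```

```bash
python3 -c "
from h import *
stat()"
```

```text
t 5.55 dock mm [44.8  0.5 97.2] F dock [-8.34  1.17 -3.31] gap 0.002
tool axes in dock (cols x,y,z)
 [[-0.008  0.003 -1.   ]
 [ 0.001 -1.    -0.003]
 [-1.    -0.001  0.008]]
```

Call:
play_rows:
  series:
    - [0,0,0.008,0]
    - [0,0,0.02,0]
    - [0,0.005,0.025,0]
    - [0,0.015,0.025,0]
    - [0,0.03,0.025,0]
    - [0,0.04,0.025,0]
    - [0,0.04,0.02,0]
    - [0,0.04,0.01,0]
    - [0,0.04,0,0]
    - [0,0.04,-0.01,0]
    - [0,0.04,-0.018,0]
    - [0,0.04,-0.018,0]
    - [0,0.04,-0.018,0]

```text
t: 6.85
tcp_pos: [0.5279, -0.0314, 0.0972]
tool_rot: [0.28, 0.646, -0.282, 0.651]
force: [-0.1, -0.1, -0.1]
finger_gap: 0.001
```

```bash
python3 -c "
from h import *
stat();print(shift(62,-35,98))
s=snapshot('wrist'); cv2.imwrite('pics/w5.png',s['image'])"
```

```text
t 6.85 dock mm [ 62.9 -39.5  97.2] F dock [ 0.01  0.12 -0.1 ] gap 0.001
tool axes in dock (cols x,y,z)
 [[-0.008  0.003 -1.   ]
 [ 0.    -1.    -0.003]
 [-1.    -0.     0.008]]
[-0.00076064 -0.00450689  0.00087744]
```

View pics/w5.png

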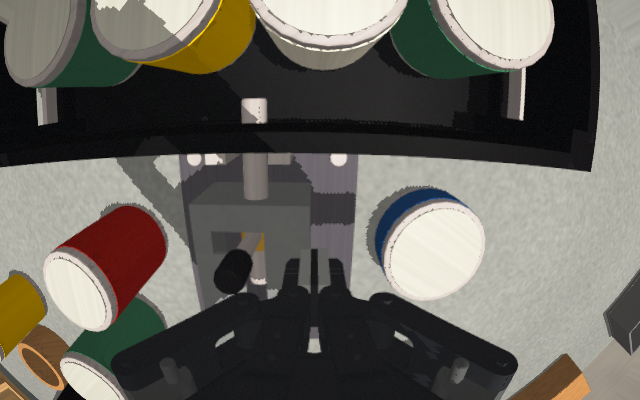

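Call:
play_rows:
  series:
    - [-0.001,-0.008,0,0]
    - [-0.001,-0.014,0,0]
    - [-0.001,-0.018,0,0]
    - [-0.001,-0.022,0,0]
    - [-0.001,-0.026,0,0]
    - [-0.001,-0.03,0,0]
    - [-0.001,-0.034,0,0]
    - [-0.001,-0.038,0,0]
    - [-0.001,-0.042,0,0]
    - [-0.001,-0.046,0,0]
    - [-0.001,-0.05,0,0]
    - [-0.001,-0.05,0,0]

```text
t: 8.1
tcp_pos: [0.4913, -0.0662, 0.0983]
tool_rot: [0.28, 0.646, -0.283, 0.651]
force: [0.2, 0.0, 0.2]
finger_gap: 0.0
```

```bash
python3 -c "
from h import *
stat()
s=snapshot('wrist'); cv2.imwrite('pics/w6.png',s['image'])"
```

```text
t 8.1 dock mm [62.4 11.  98.3] F dock [-0.07 -0.14  0.23] gap 0.0
tool axes in dock (cols x,y,z)
 [[-0.008  0.003 -1.   ]
 [ 0.001 -1.    -0.003]
 [-1.    -0.001  0.008]]
```

View pics/w6.png

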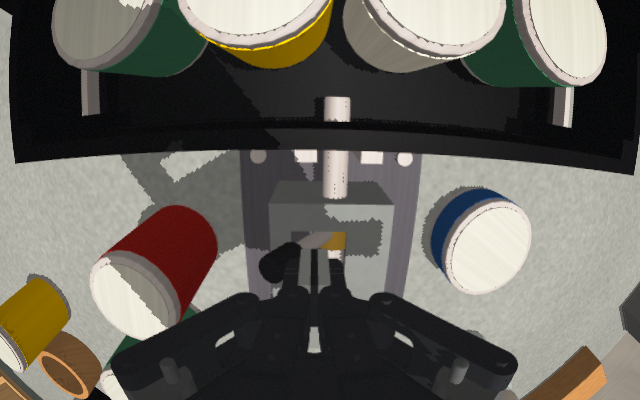

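Call:
play_rows:
  series:
    - [0,-0.003,0,0]
    - [0,-0.006,0,0]
    - [0,-0.008,0,0]
    - [0,-0.01,0,0]
    - [0,-0.01,0,0]

```text
t: 8.65
tcp_pos: [0.4838, -0.0731, 0.0983]
tool_rot: [0.28, 0.646, -0.283, 0.651]
force: [-0.3, -0.5, -0.3]
finger_gap: -0.002
```

```bash
python3 -c "
from h import *
stat()
s=snapshot('wrist'); cv2.imwrite('pics/w7.png',s['image'])"
```

```text
t 8.65 dock mm [62.4 21.2 98.3] F dock [-0.16  0.56 -0.27] gap -0.002
tool axes in dock (cols x,y,z)
 [[-0.008  0.003 -1.   ]
 [ 0.001 -1.    -0.003]
 [-1.    -0.001  0.008]]
```

View pics/w7.png

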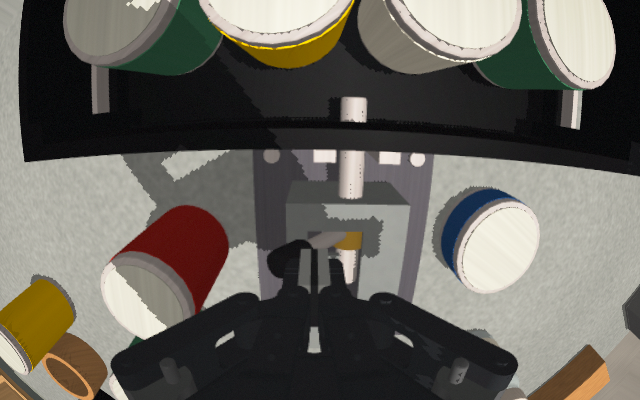

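Call:
play_rows:
  series:
    - [0.0015,-0.001,0,0]
    - [0.003,-0.002,0,0]
    - [0.003,-0.003,0,0]
    - [0.003,-0.003,0,0]

```text
t: 9.1
tcp_pos: [0.4816, -0.0752, 0.0952]
tool_rot: [0.28, 0.646, -0.283, 0.651]
force: [1.3, -0.9, 0.2]
finger_gap: -0.002
```

```bash
python3 -c "
from h import *
stat()"
```

```text
t 9.1 dock mm [62.4 24.2 95.2] F dock [-1.55 -0.31  0.24] gap -0.002
tool axes in dock (cols x,y,z)
 [[-0.008  0.003 -1.   ]
 [ 0.001 -1.    -0.003]
 [-1.    -0.001  0.008]]
```

Call:
play_rows:
  series:
    - [0,-0.001,0,0]
    - [0,-0.002,0,0]
    - [0,-0.003,0,0]
    - [0,-0.003,0,0]

```text
t: 9.5
tcp_pos: [0.4793, -0.0773, 0.0951]
tool_rot: [0.28, 0.646, -0.283, 0.651]
force: [1.2, 0.2, 0.2]
finger_gap: -0.003
```

```bash
python3 -c "
from h import *
stat()
s=snapshot('wrist'); cv2.imwrite('pics/w8.png',cv2.resize(s['image'][200:320,220:420],None,fx=4,fy=4))"
```

```text
t 9.5 dock mm [62.4 27.3 95.1] F dock [-0.68 -0.96  0.2 ] gap -0.003
tool axes in dock (cols x,y,z)
 [[-0.008  0.002 -1.   ]
 [ 0.001 -1.    -0.002]
 [-1.    -0.001  0.008]]
```

View pics/w8.png

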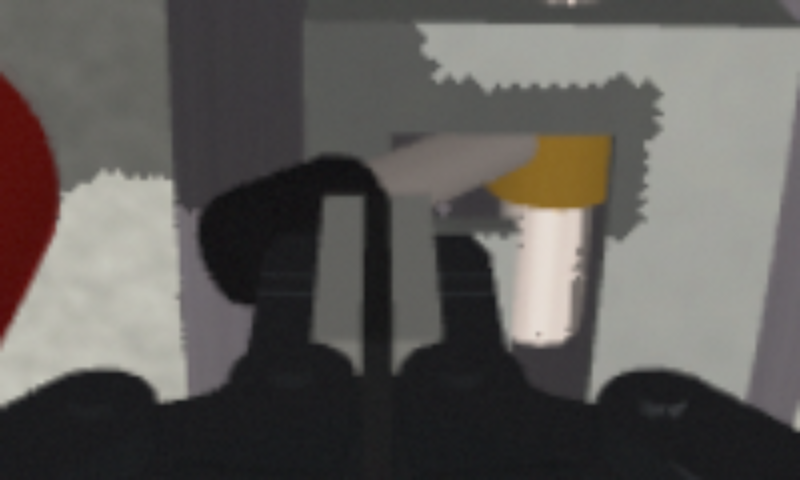

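Call:
play_rows:
  series:
    - [0,-0.001,0,0]
    - [0,-0.002,0,0]
    - [0,-0.003,0,0]
    - [0,-0.003,0,0]

```text
t: 9.95
tcp_pos: [0.4781, -0.0791, 0.0954]
tool_rot: [0.281, 0.646, -0.283, 0.652]
force: [2.9, 2.7, 2.1]
finger_gap: -0.001
```

```bash
python3 -c "
from h import *
stat()
s=snapshot('wrist'); cv2.imwrite('pics/w9.png',cv2.resize(s['image'][200:320,220:420],None,fx=4,fy=4))"
```

```text
t 9.95 dock mm [61.9 29.4 95.4] F dock [-0.01 -3.94  2.07] gap -0.001
tool axes in dock (cols x,y,z)
 [[-0.009  0.002 -1.   ]
 [-0.001 -1.    -0.002]
 [-1.     0.001  0.009]]
```

View pics/w9.png

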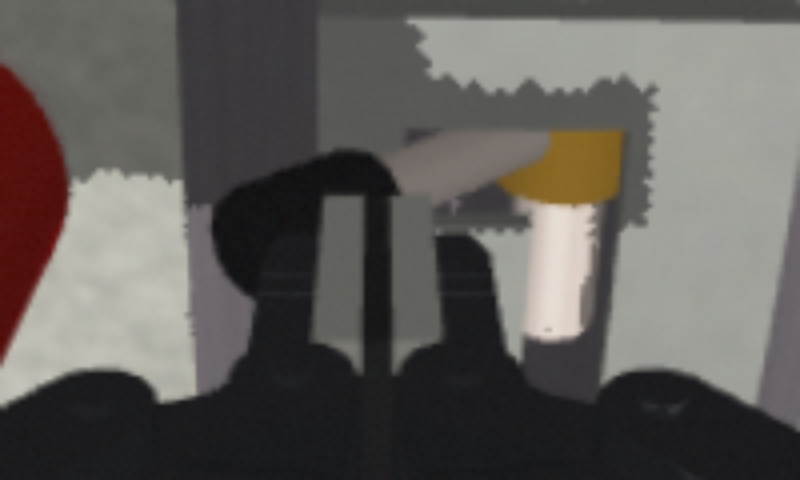

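Call:
play_rows:
  series:
    - [0,-0.0015,0,0]
    - [0,-0.003,0,0]
    - [0,-0.003,0,0]

```text
t: 10.3
tcp_pos: [0.4776, -0.0806, 0.0959]
tool_rot: [0.282, 0.644, -0.282, 0.653]
force: [5.9, 6.7, 0.6]
finger_gap: 0.004
```

```bash
python3 -c "
from h import *
stat()
s=snapshot('wrist'); cv2.imwrite('pics/w10.png',cv2.resize(s['image'][200:320,220:420],None,fx=4,fy=4))"
```

```text
t 10.3 dock mm [61.2 30.8 95.9] F dock [ 0.94 -8.89  0.61] gap 0.004
tool axes in dock (cols x,y,z)
 [[-0.011 -0.    -1.   ]
 [-0.004 -1.     0.   ]
 [-1.     0.004  0.011]]
```

Call:
play_rows:
  series:
    - [0,0.005,0,0]
    - [0,0.015,0,0]
    - [0,0.03,0,0]
    - [0,0.045,0,0]
    - [-0.02,0.055,0,0]
    - [-0.05,0.06,0.01,0]
    - [-0.09,0.06,0.03,0]
    - [-0.12,0.06,0.06,0]
    - [-0.14,0.06,0.09,0]
    - [-0.14,0.06,0.11,0]
    - [-0.14,0.06,0.12,0]
    - [-0.14,0.06,0.12,0]

```text
t: 11.55
tcp_pos: [0.6023, -0.1268, 0.2367]
tool_rot: [0.282, 0.645, -0.282, 0.652]
force: [0.8, 0.6, 0.5]
finger_gap: 0.002
```

Run:
```python
from h import *
import pickle
stat()
s=snapshot('wrist'); cv2.imwrite('pics/w11.png',cv2.resize(s['image'][40:190,190:390],None,fx=4,fy=4)); pickle.dump(dict(s),open('w11.pkl','wb'))
def proj(P):
    c=np.array(s['R'])@P+s['t']; f=200/np.tan(np.radians(s['fov_y']/2)); r=np.hypot(c[0],c[1]); a=np.arctan2(r,c[2])
    return s['cx']+f*a*c[0]/r, s['cy']+f*a*c[1]/r
z=lambda p:((np.array(proj(d2w(*p)))-[190,40])*4).round()
for p in [(62.5,48.8,97.4),(60,48.8,97.4),(60,19,68),(60,27,68),(51.5,27,68),(67.5,27,68),(85,40,68)]: print(p,z(p))
for th in(.6,.7,.8): print(th,z((61,68*np.sin(th),50+68*np.cos(th))),z((61,44*np.sin(th),50+44*np.cos(th))))
t=snapshot('top'); cv2.imwrite('pics/t11.png',cv2.resize(t['image'][140:260,230:390],None,fx=5,fy=5,interpolation=2))
```

```text
t 11.55 dock mm [-57.6 -28.9 236.7] F dock [-0.11 -1.    0.49] gap 0.002
tool axes in dock (cols x,y,z)
 [[-0.01  -0.    -1.   ]
 [-0.004 -1.     0.   ]
 [-1.     0.004  0.01 ]]
(62.5, 48.8, 97.4) [150. 101.]
(60, 48.8, 97.4) [150. 111.]
(60, 19, 68) [298. 117.]
(60, 27, 68) [266. 118.]
(51.5, 27, 68) [267. 152.]
(67.5, 27, 68) [266.  89.]
(85, 40, 68) [215.  26.]
0.6 [185.  99.] [262. 106.]
0.7 [166. 103.] [249. 108.]
0.8 [150. 107.] [238. 110.]
```

View pics/w11.png

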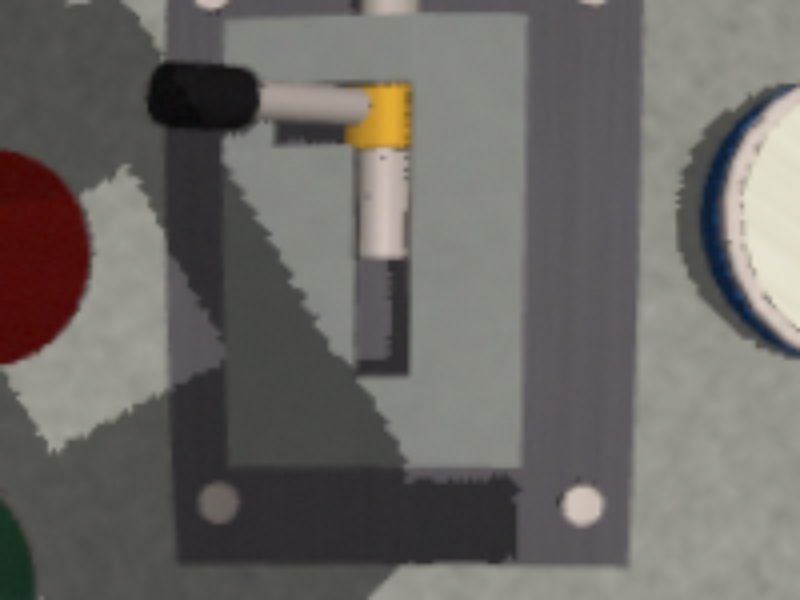

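View pics/t11.png

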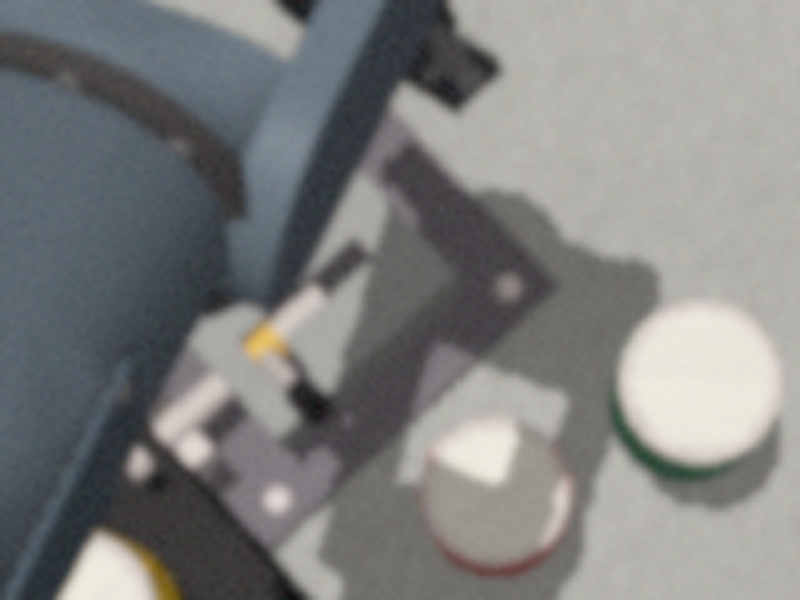

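Run:
```python
from h import *
import pickle
s=pickle.load(open('w11.pkl','rb'))
def proj(P):
    c=np.array(s['R'])@P+s['t']; f=200/np.tan(np.radians(s['fov_y']/2)); r=np.hypot(c[0],c[1]); a=np.arctan2(r,c[2])
    return s['cx']+f*a*c[0]/r, s['cy']+f*a*c[1]/r
z=lambda p:((np.array(proj(d2w(*p)))-[190,40])*4)
for th in(.5,.6,.7,.75,.8,.85):
    u=np.array([np.sin(th),np.cos(th)]);n=np.array([-np.cos(th),np.sin(th)])
    f=lambda a,b,e=0:z((62.5+e,*(a*u+b*n+[0,50])))[0].round(1)
    print(th,"knob right edge",f(44,8),f(44,0,8),"knob left edge",f(68,8),f(68,0,8),f(68,-8), "rod visible y",z((62.5,*(44*u+[0,50])))[1].round(1))
g=cv2.cvtColor(s['image'],cv2.COLOR_BGR2GRAY)
print(g[64,222:290]); print(g[55:75,240])
```

```text
0.5 knob right edge 303.4 275.7 knob left edge 235.4 207.1 180.0 rod visible y 97.4
0.6 knob right edge 286.5 261.6 knob left edge 209.8 185.0 161.4 rod visible y 99.4
0.7 knob right edge 270.9 249.0 knob left edge 187.1 165.9 146.0 rod visible y 101.6
0.75 knob right edge 263.6 243.3 knob left edge 176.9 157.6 139.5 rod visible y 102.7
0.8 knob right edge 256.8 238.1 knob left edge 167.4 150.0 133.8 rod visible y 103.8
0.85 knob right edge 250.4 233.3 knob left edge 158.8 143.3 128.9 rod visible y 105.0
[ 84  86  83  81  50  21  13  14  11  16  14  11  14  14  19  23  25  24
  20  24  24  23  24  23  24  24  24  25  24  22  26  24  51 140 159 159
 159 159 160 160 160 159 160 160 161 161 161 160 160 160 160 160 162 160
 160 160 160 157 157 158 153 151 158 166 172 174 174 165]
[67 34 24 25 20 25 24 25 24 20 21 20 21 16 15 14 15 29 47 49]
```

Run:
```python
from h import *
import pickle
s=pickle.load(open('w11.pkl','rb'))
f=200/np.tan(np.radians(s['fov_y']/2)); R=np.array(s['R'])
def pt(u,v):
    dx,dy=(u-s['cx'])/f,(v-s['cy'])/f; r=np.hypot(dx,dy); d=np.array([dx/r*np.tan(r),dy/r*np.tan(r),1])
    return w2d(R.T@(d*s['depth'][v,u]-s['t']))
for v in(63,64,65):
    P=np.array([pt(u,v) for u in range(257,276)]); Q=np.array([pt(u,v) for u in range(233,251)])
    for n,A in(("rod",P),("knob",Q)):
        k=np.polyfit(A[:,2],A[:,1],1); print(v,n,"lean",np.arctan(k[0]).round(3),A[[0,len(A)//2,-1]].round(1).tolist())
print("case",pt(310,70))
```

```text
63 rod lean 0.766 [[64.8, 24.1, 82.2], [65.6, 16.8, 72.8], [66.2, 8.8, 66.2]]
63 knob lean 0.847 [[63.5, 42.4, 102.0], [63.7, 35.5, 95.9], [64.1, 29.3, 89.9]]
64 rod lean 0.757 [[63.9, 24.2, 81.2], [64.4, 16.5, 74.8], [64.9, 8.6, 68.0]]
64 knob lean 0.769 [[62.8, 42.8, 100.6], [62.8, 35.6, 95.7], [63.2, 29.4, 89.2]]
65 rod lean 0.788 [[62.9, 24.2, 81.3], [63.5, 16.7, 73.7], [64.2, 8.9, 65.7]]
65 knob lean 0.808 [[61.8, 42.6, 101.2], [61.8, 35.5, 96.1], [62.2, 29.3, 89.9]]
case [ 58.00556431 -25.76086884  68.55470253]
```

Run:
```python
from h import *
stat(); print(manip.sign_off())
```

```text
t 11.65 dock mm [-55.5 -28.6 236.2] F dock [1.23 0.19 0.65] gap -0.001
tool axes in dock (cols x,y,z)
 [[-0.008  0.001 -1.   ]
 [-0.003 -1.    -0.   ]
 [-1.     0.003  0.008]]
the job is handed in; nothing more can be done
None
```

The crate is locked. With the fingers shut, I pushed the pin along the long leg to its stop, then sideways until it leaned fully over. I handed the job in at 11.65 s with the gripper raised to about 0.236 m and touching nothing.

**Start position:** the pin was not at the slot start. Both cameras put it at about x 16 mm, so I pushed from there.

**Bolt travel:** the push ended at a firm stop, with force up to about 8 N and no further motion. The last wrist image puts the pin at about x 62–64 mm, against 62.5 mm for fully home.

**Lean:** the second push also ended firm, at about 9 N. The wrist depth readings give a lean of 0.76–0.85 rad, most near 0.78, against 0.8 for full lean. The knob's right edge in the image gives about 0.79. Its left edge gives about 0.7 if the knob is taken as a sharp-edged cylinder, which I put down to rounded edges.

**Seating:** the knob's measured top edge is at its seated distance or slightly below it, so the pin was not lifted.

**Goods:** the soup and bean cans are at the same pixels as before in the top view. The tuna can and jar looked undisturbed in the wrist views during the pushes. I did not re-measure the tape roll, carton or corn can, but the arm never worked near them.

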